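Shut the open branch valve and point out its union nut

TASK

One of the three branch valves on the plywood manifold board is still open: gently push its lever round with the fingertips, without gripping it, until it is fully shut, square across its pipe like the other two. Then show me which union nut to undo: point at the nut on that same branch from just above, fingertips about a finger's breadth over its middle, never touching it; keep pointing for two seconds and finish still pointing there. Pick nothing up, leave the other two valves shut and everything else where it lies.

Things in the scene. Friction and masses are not known exactly. Their poses are not given: they have to be found in the camera images.
- stem_a (a point): Stem of ball valve a: the point on the vertical turning axis of its lever, half-way up the black grip (87 mm above the table). The three branches a, b, c are identical and sit side by side, 105 mm apart, on the plywood manifold board, in any order. Site axes: -x runs along the branch's outlet pipe (15 mm copper, its top 62 mm above the table) towards the union nut; +y is across the pipe, the way a shut lever points; z up.
- lever_a (a joint): Angle of that valve's lever in rad: 0 = shut, lever square across its pipe, pointing to the stem's +y; 1.57 = fully open, lever along the outlet pipe, pointing to the stem's -x. Closing turns it clockwise seen from above; a hard stop lies at -0.06, just past square. It stays where it is left; friction 0.2 N m (about 4.5 N at the middle of the grip).
- grip_a (a point): Middle of the black lever grip of that valve, 45 mm from the stem axis, turning with the lever. The grip is 46 mm long, 14 mm wide, 14 mm high (from 80 to 94 mm above the table), its end 68 mm from the stem axis.
- union_a: Union nut of branch a; origin at its centre. The brass hexagon union nut on that branch's outlet pipe, 105 mm from that valve's stem along its -x: 34 mm across flats (39 mm over corners), 24 mm long along the pipe; its centre is 55 mm and its top 72 to 75 mm above the table.
- stem_b (a point): Stem of ball valve b: the point on the vertical turning axis of its lever, half-way up the black grip (87 mm above the table). The three branches a, b, c are identical and sit side by side, 105 mm apart, on the plywood manifold board, in any order. Site axes: -x runs along the branch's outlet pipe (15 mm copper, its top 62 mm above the table) towards the union nut; +y is across the pipe, the way a shut lever points; z up.
- lever_b (a joint): Angle of that valve's lever in rad: 0 = shut, lever square across its pipe, pointing to the stem's +y; 1.57 = fully open, lever along the outlet pipe, pointing to the stem's -x. Closing turns it clockwise seen from above; a hard stop lies at -0.06, just past square. It stays where it is left; friction 0.2 N m (about 4.5 N at the middle of the grip).
- grip_b (a point): Middle of the black lever grip of that valve, 45 mm from the stem axis, turning with the lever. The grip is 46 mm long, 14 mm wide, 14 mm high (from 80 to 94 mm above the table), its end 68 mm from the stem axis.
- union_b: Union nut of branch b; origin at its centre. The brass hexagon union nut on that branch's outlet pipe, 105 mm from that valve's stem along its -x: 34 mm across flats (39 mm over corners), 24 mm long along the pipe; its centre is 55 mm and its top 72 to 75 mm above the table.
- stem_c (a point): Stem of ball valve c: the point on the vertical turning axis of its lever, half-way up the black grip (87 mm above the table). The three branches a, b, c are identical and sit side by side, 105 mm apart, on the plywood manifold board, in any order. Site axes: -x runs along the branch's outlet pipe (15 mm copper, its top 62 mm above the table) towards the union nut; +y is across the pipe, the way a shut lever points; z up.
- lever_c (a joint): Angle of that valve's lever in rad: 0 = shut, lever square across its pipe, pointing to the stem's +y; 1.57 = fully open, lever along the outlet pipe, pointing to the stem's -x. Closing turns it clockwise seen from above; a hard stop lies at -0.06, just past square. It stays where it is left; friction 0.2 N m (about 4.5 N at the middle of the grip).
- grip_c (a point): Middle of the black lever grip of that valve, 45 mm from the stem axis, turning with the lever. The grip is 46 mm long, 14 mm wide, 14 mm high (from 80 to 94 mm above the table), its end 68 mm from the stem axis.
- union_c: Union nut of branch c; origin at its centre. The brass hexagon union nut on that branch's outlet pipe, 105 mm from that valve's stem along its -x: 34 mm across flats (39 mm over corners), 24 mm long along the pipe; its centre is 55 mm and its top 72 to 75 mm above the table.
- tape_roll: Bystander: white roll of thread tape, 44 mm across, 13 mm high, lying on the board among the branches. Origin: centre of its underside.
- elbow: Bystander: small copper pipe elbow, two legs 30 mm long, 23 mm thick, lying on the board among the branches. Origin: under the corner of the bend.
- spare_nut: Bystander: loose spare brass nut standing on its face, 34 mm across, 22 mm high, near the edge of the board, fitted to nothing. Origin: centre of its underside.
- spanner: Bystander: steel adjustable spanner, 240 mm long, 14 mm thick, on the tarpaulin. Origin: underside, near mid-length.
- compound_tin: Bystander: round tin, 68 mm across, 75 mm high, on the tarpaulin. Origin: centre of its underside.
- waste_elbow: Bystander: black plastic waste-pipe elbow, legs about 70 mm long, 58 mm high, on the tarpaulin. Origin: under the corner of the bend.
- battery: Bystander: black power-tool battery, 75 x 115 mm, 61 mm high, on the tarpaulin. Origin: centre of its underside.

How it is judged:
On the way, in this order (a step that is already met when the one before it is completed fails the run):
1. the open valve's lever is pushed shut (value of joint lever_a below 0.1 rad), for 0.2 s.
2. the tool points at that branch's union nut from just above for 1.5 s (horizontal distance between the grasp point and union_a below 0.025 m and z of the grasp point in the frame of union_a between 0.025 and 0.1 m and value of joint each of lever_a, lever_b, lever_c below 0.1 rad), for 1.5 s.
At the end, for the whole second after the job is handed in: All three levers are shut (each within 0.1 rad of square across its pipe), and the grasp point still stands over the union nut of the branch that was open: within 25 mm of its middle horizontally and 25 to 100 mm above its centre, which puts the fingertips from just clear to some 6 cm above it (all of step 2); the robot touches nothing.
It fails at once if the union nut that is pointed at is touched (contact force between any of the fingers, the arm and union_a above 0.3 N).
It fails at once if one of the two shut valves is opened (value of joint any of lever_b, lever_c above 0.2 rad).
It fails at once if the lever is gripped or forced (over 40 N) (contact force between the fingers and lever_a above 40 N).
It fails at once if something else on the board or the table is moved or picked up (over 15 mm) (distance of any of tape_roll, elbow, spare_nut, spanner, compound_tin, waste_elbow, battery from where it was at the start of the episode above 0.015 m).
It also fails if it takes over 42 s, if anything falls off the work surface, if the arm or the gripper's body presses on something with over 40 N, if the wrist force passes 120 N, or if a joint passes its speed limit or range.

ROBOT

A 6-joint arm with a two-finger parallel gripper is mounted at the origin on the work surface. World frame = base frame: x ahead of the robot, y to its left, z up, the work surface at z = 0. Lengths are in m, angles in rad, forces in N, time in s.
With the tool pointing down it reaches from about 0.25 to 0.775 m from the base axis. Payload 4 kg.
Tool frame: the origin (TCP) lies on the centre line of the jaws, within the pads' length; the fingertips stand 19 mm ahead of it and the grasp point (between the pads) is the TCP; x points along the fingers, z is the direction in which the jaws open and shut, and the axes are right-handed (so a half turn about x gives the same grasp; the last joint's range is limited). The gripper opens to 85 mm and grips with 20 to 120 N. Pads are 22 mm wide; open, the fingers measure 114 mm over their backs; the gripper's body (76 mm by 85 mm) begins 54 mm behind the grasp point. The pads swing forward as they close: fully open they stand 13 mm farther back than shut.
Start: joints at [-1.264, 0.087, 1.371, -0, 1.684, -0.103], TCP at [0.219, -0.504, 0.25] pointing down, gripper open.
Joint ranges: [-3.1, 3.1], [-0.76, 2.03], [0.27, 2.55], [-1.08, 4.22], [0.17, 2.65], [-2.57, 2.57]. Speed limits (rad/s): [2.79, 2.79, 3.14, 3.14, 3.14, 3.14].

INTERFACE

Orientations are given as a unit quaternion [x, y, z, w].
In Python, from plant import manip gives the robot as it stands.
- The arm moves only by the tool send_rows, never from a script. Its argument "moves" is a list of rows, each an object with "rot": the turn, a rotation vector about the tool's x, y, z in rad, a list of three; "slide": the shift along the tool's x, y, z in m, a list of three; "gripper": the opening, from -1 (shut) to 1 (fully open). A call has 1 to 20 rows; each row is the pose to reach, as a shift and turn from the pose commanded when the call began, along the tool's axes at that moment; what a row does not reach only later rows make up. A row lasts 1/12 s, in which the tool goes at most 41.7 mm and 7.16 degrees, less where a joint would pass 70% of its speed; a pose out of reach is approached as far as the arm can. A call with a gripper value outside its range is refused whole. The fingers move at their own pace and stop on an object; "grip_force" is the grip in N (left out, the last holds). Time passes only in rows, so rows that repeat a pose let the fingers close. It gives the time, the measured TCP pose, the force and the opening at its end, in the units of the state.
- manip.read_state(): the state, without advancing time (a new reading comes with each control period).
- manip.read_camera(name): name is "side" or "top" or "wrist"; returns a dict with "color" (400x640x3 uint8, red, green, blue), "K" (3x3 intrinsics, pixels), "k1" (the pictures are not rectified: a ray, as slopes to the right and down, at radius r is drawn at 1 + k1 r^2 times it, then the intrinsics apply), "world_from_camera" (4x4, takes a point from camera to world coordinates). Camera axes: x right, y up, looking along -z (the intrinsics and any distortion apply to the point x, -y, -z); pixel columns grow to the right and rows downward; lengths in m; the calibration is good to about 2 mm. A picture is of the moment at which its call begins. There is no depth.
- manip.hand_in(): hands the job in, once; it reports no verdict.
The state is a dict: "time": time; "joints": joint angles; "qvel": joint speeds; "joint_torque": joint torques, N m; "position": TCP position; "tcp_rot": TCP orientation; "wrist_force": force on the tool from outside, world axes, zero at the start; "moment": the same for the moment, N m; "width": finger opening in m.
Only numpy, scipy, OpenCV 4.12 (cv2) and the standard library are available. Lean on these libraries where they do the work, as an engineer would, in place of code of your own. Each camera call takes 0.05 s, during which the arm holds its last target. There are 200 camera calls.

## Working session

There is one attempt and no reset: what is moved stays moved. The work goes in short steps, Python scripts to look and compute and a tool call to move; the robot and the scene stay as the last step left them, time stands still between calls to the robot, and variables do not carry over. Pictures are saved under pics/ and viewed, about 8 in all and at most 12, crops included, and the job is handed in when it is done.

Besides the shell and the picture viewer there is one more tool, called after "Request:" as a command line: name --argument value ..., lists and objects as JSON in quotes. send_rows: Moves the arm, as the interface text tells. Its arguments: {"type":"object","properties":{"moves":{"type":"array","items":{"type":"object","properties":{"rot":{"type":"array","items":{"type":"number"}},"slide":{"type":"array","items":{"type":"number"}},"gripper":{"type":"number"}}}},"grip_force":{"type":"number"}},"required":["moves"]}

```bash
mkdir -p pics; cat > h.py <<'E'
import numpy as np, cv2
from plant import manip
def ray(c,u,v):
    K=c["K"]; d=np.array([(u-K[0][2])/K[0][0],(v-K[1][2])/K[1][1]]); s=d.copy()
    for _ in range(20): s=d/(1+c["k1"]*(s@s))
    T=np.array(c["world_from_camera"]); return T[:3,3],T[:3,:3]@np.array([s[0],-s[1],-1])
def onz(c,u,v,z):
    o,d=ray(c,u,v); return o+d*(z-o[2])/d[2]
def proj(c,p):
    T=np.array(c["world_from_camera"]); q=T[:3,:3].T@(np.array(p)-T[:3,3]); s=np.array([q[0],-q[1]])/-q[2]
    s=s*(1+c["k1"]*(s@s)); K=c["K"]; return s[0]*K[0][0]+K[0][2],s[1]*K[1][1]+K[1][2]
def snap(n,f):
    c=manip.read_camera(n); cv2.imwrite(f"pics/{f}.png",c["color"][:,:,::-1]); return c
E
python3 - <<'E'
from h import *
import pickle
for n in("top","side"):
    c=snap(n,n+"0"); pickle.dump(c,open(n+"0.pkl","wb")); print(n,np.round(c["world_from_camera"],3).tolist())
s=manip.read_state(); print(s)
E
```

```text
top [[-0.005, 0.979, -0.205, 0.35], [-1.0, -0.005, -0.004, -0.003], [-0.005, 0.205, 0.979, 1.078], [0.0, 0.0, 0.0, 1.0]]
side [[-0.999, 0.031, -0.04, 0.521], [-0.05, -0.541, 0.84, 1.201], [0.004, 0.84, 0.542, 0.863], [0.0, 0.0, 0.0, 1.0]]
{'time': 0.1, 'joints': array([-1.26411831e+00,  8.79079953e-02,  1.37211172e+00, -3.43984125e-06,
        1.68361811e+00, -1.03116113e-01]), 'qvel': array([-0.00090565, -0.00177723, -0.00421704,  0.00014875, -0.00074619,
        0.00045294]), 'joint_torque': array([ 2.76266524e-03, -3.53015220e+01, -3.14219463e+01, -1.45969889e-04,
        7.98065274e-03, -5.73905083e-06]), 'position': array([ 0.21899216, -0.50407014,  0.24923708]), 'tcp_rot': array([ 0.38826345,  0.59183513, -0.38735193,  0.59071241]), 'wrist_force': array([ 0.49516725, -0.08058242, -0.68726702]), 'moment': array([ 0.03039142, -0.01735798,  0.02361583]), 'width': 0.08522464325220915}
```

View pics/top0.png

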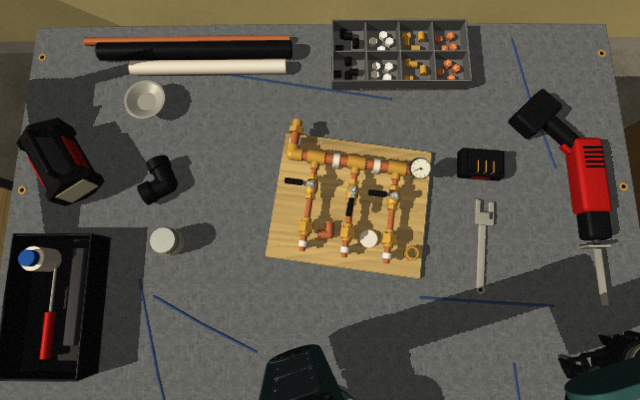

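View pics/side0.png

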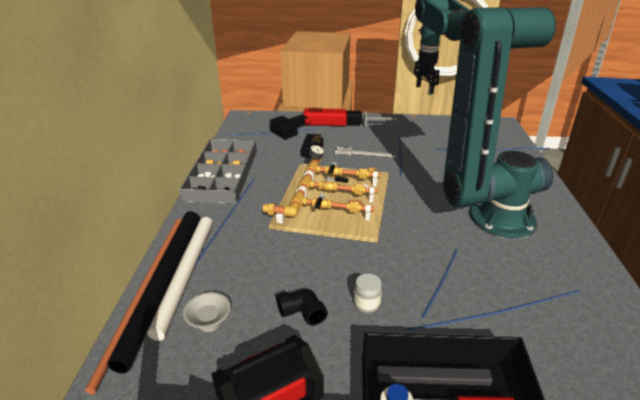

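The top view shows the middle branch's lever at about (350,208), lying along its pipe towards the robot, so that valve is open. The outer two levers, at (295,182) and (379,193), are square. I'll zoom in and measure.

```bash
python3 - <<'E'
from h import *
import pickle
c=pickle.load(open("top0.pkl","rb")); im=c["color"]
cv2.imwrite("pics/crop.png",cv2.resize(im[115:285,260:440,::-1],None,fx=4,fy=3.5,interpolation=cv2.INTER_CUBIC)[:600])
m=(im.max(2)<45).astype(np.uint8); b=np.zeros_like(m); b[165:235,275:420]=1
n,l,s,ce=cv2.connectedComponentsWithStats(m*b)
for i in range(1,n):
    if s[i,4]>25:
        print(s[i],ce[i],onz(c,*ce[i],.094).round(4))
        ys,xs=np.where(l==i); P=np.array([onz(c,x,y,.092)[:2] for x,y in zip(xs,ys)])
        r=cv2.minAreaRect((P*1000).astype(np.float32)); print(r)
E
```

```text
[285 178  18   7  87] [293.40229885 181.01149425] [0.5959 0.0685 0.094 ]
((596.3985595703125, 68.4185791015625), (43.21735763549805, 12.309178352355957), 82.33116912841797)
[369 190  18   7  93] [377.23655914 192.94623656] [ 0.5645 -0.1375  0.094 ]
((564.8509521484375, -138.28775024414062), (42.85987854003906, 13.2177734375), 81.33963775634766)
[346 198   8  18  86] [349.77906977 206.47674419] [ 0.5311 -0.0695  0.094 ]
((531.6277465820312, -69.78829956054688), (11.764410018920898, 44.31262969970703), 78.86979675292969)
```

View pics/crop.png

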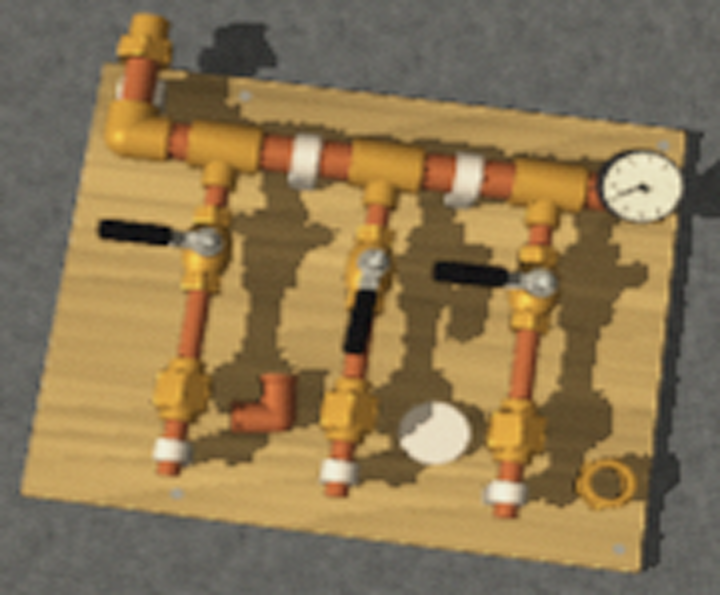

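```bash
python3 - <<'E'
from h import *
import pickle
from scipy.spatial.transform import Rotation as R
c=pickle.load(open("top0.pkl","rb")); im=c["color"]
for u,v in((347,232.7),(260+180/4,115+390/3.5),(260+516/4,115+430/3.5)): print("nut",onz(c,u,v,.068))
print("stem",onz(c,260+373/4,115+262/3.5,.092),onz(c,260+207/4,115+241/3.5,.092),onz(c,260+536/4,115+280/3.5,.092))
m=R.from_quat(manip.read_state()["tcp_rot"]).as_matrix(); print(m.round(3))
p=manip.read_state()["position"]
T=np.array([[0,.989,-.151],[0,-.151,-.989],[-1,0,0]])
print("rot",R.from_matrix(m.T@T).as_rotvec(),"slide",m.T@(np.array([.520,-.106,.25])-p))
E
```

```text
nut [ 0.47015348 -0.06318767  0.068     ]
nut [0.48629064 0.04057802 0.068     ]
nut [ 0.45682674 -0.16640584  0.068     ]
stem [ 0.57307048 -0.07900082  0.092     ] [0.58885148 0.0232072  0.092     ] [ 0.55956066 -0.17883432  0.092     ]
[[-0.001  0.917  0.398]
 [ 0.002  0.398 -0.917]
 [-1.     0.    -0.002]]
rot [ 5.61302971e-01 -2.03908630e-03  3.69381472e-04] slide [-1.74021721e-04  4.34684562e-01 -2.45184495e-01]
```

The direct nut and stem measurements agree with the lever geometry to about 1–2 mm: stem (0.574,-0.0785), nut (0.470,-0.063). I'll move above the pre-push point with the fingers shut.

Request:
send_rows --moves '[{"rot": [0.12,0,0],"slide": [0,0.036,-0.02],"gripper": -1},{"rot": [0.24,0,0],"slide": [0,0.072,-0.041],"gripper": -1},{"rot": [0.36,0,0],"slide": [0,0.108,-0.061],"gripper": -1},{"rot": [0.48,0,0],"slide": [0,0.144,-0.081],"gripper": -1},{"rot": [0.561,-0.002,0],"slide": [0,0.18,-0.101],"gripper": -1},{"rot": [0.561,-0.002,0],"slide": [0,0.216,-0.122],"gripper": -1},{"rot": [0.561,-0.002,0],"slide": [0,0.252,-0.142],"gripper": -1},{"rot": [0.561,-0.002,0],"slide": [0,0.288,-0.162],"gripper": -1},{"rot": [0.561,-0.002,0],"slide": [0,0.324,-0.183],"gripper": -1},{"rot": [0.561,-0.002,0],"slide": [0,0.36,-0.203],"gripper": -1},{"rot": [0.561,-0.002,0],"slide": [0,0.396,-0.223],"gripper": -1},{"rot": [0.561,-0.002,0],"slide": [0,0.42,-0.237],"gripper": -1},{"rot": [0.561,-0.002,0],"slide": [0,0.4345,-0.245],"gripper": -1},{"rot": [0.561,-0.002,0],"slide": [0,0.4345,-0.245],"gripper": -1},{"rot": [0.561,-0.002,0],"slide": [0,0.4345,-0.245],"gripper": -1},{"rot": [0.561,-0.002,0],"slide": [0,0.4345,-0.245],"gripper": -1}]'

```text
time: 1.43
position: [0.5195, -0.1071, 0.2499]
tcp_rot: [-0.536, -0.46, 0.537, -0.461]
wrist_force: [0.1, 0.1, 0.3]
width: 0.0001
```

Request:
send_rows --moves '[{"rot": [0,0,0],"slide": [0.04,0,0],"gripper": -1},{"rot": [0,0,0],"slide": [0.08,0,0],"gripper": -1},{"rot": [0,0,0],"slide": [0.115,0,0],"gripper": -1},{"rot": [0,0,0],"slide": [0.13,0,0],"gripper": -1},{"rot": [0,0,0],"slide": [0.13,0,0],"gripper": -1},{"rot": [0,0,0],"slide": [0.13,0,0],"gripper": -1}]'

```text
time: 1.93
position: [0.5191, -0.108, 0.1198]
tcp_rot: [-0.536, -0.46, 0.538, -0.46]
wrist_force: [-0.2, 0.7, 0.3]
width: -0.0003
```

```bash
python3 - <<'E'
from h import *
s=snap("side","s1"); w=snap("wrist","w1")
p=manip.read_state()["position"]; print(p, "tip in side", proj(s,p-[0,0,.019]), "wrist", proj(w,p-[0,0,.019]))
a=cv2.resize(s["color"][120:270,230:430,::-1],None,fx=3,fy=3,interpolation=cv2.INTER_CUBIC)
cv2.imwrite("pics/s1c.png",a)
E
```

```text
[ 0.52109226 -0.10810552  0.12264967] tip in side (np.float64(345.1574822975686), np.float64(169.70538289775862)) wrist (np.float64(318.6790782564465), np.float64(242.33005488671546))
```

View pics/s1c.png

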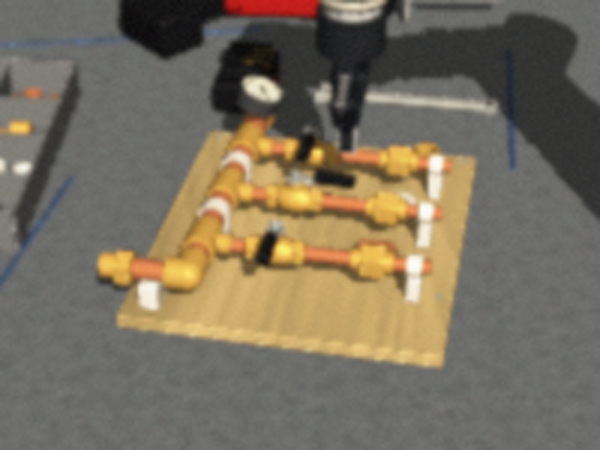

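View pics/w1.png

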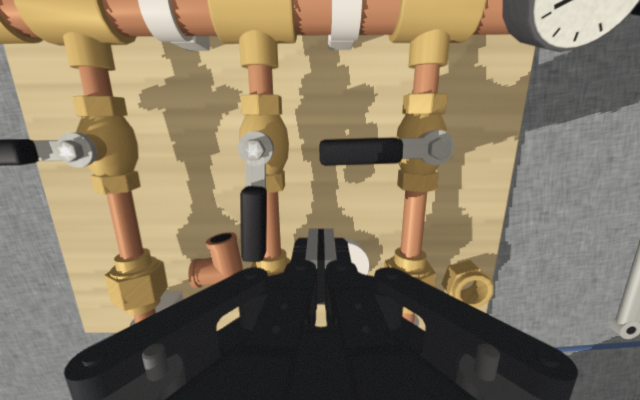

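The side view shows the tip at pixel (345.7,170), against a predicted (345,170), so the 19 mm tip offset holds. In the wrist view the tip is at (320,240), the stem at (256,148) and the grip at (254,223), with the fingers on the correct side of the grip. Next I lower and start the arc.

Request:
send_rows --moves '[{"rot": [0,0,0],"slide": [0.008,0,0],"gripper": -1},{"rot": [0,0,0],"slide": [0.015,0,0],"gripper": -1},{"rot": [0,0,0],"slide": [0.015,0,-0.005],"gripper": -1},{"rot": [0,0,0],"slide": [0.015,0,-0.01],"gripper": -1},{"rot": [0,0,0],"slide": [0.015,0,-0.015],"gripper": -1},{"rot": [0,0,0],"slide": [0.015,-0.0025,-0.0205],"gripper": -1},{"rot": [0,0,0],"slide": [0.015,-0.005,-0.0265],"gripper": -1},{"rot": [0,0,0],"slide": [0.015,-0.0055,-0.031],"gripper": -1},{"rot": [0,0,0],"slide": [0.015,-0.006,-0.0355],"gripper": -1},{"rot": [0,0,0],"slide": [0.015,-0.006,-0.04],"gripper": -1},{"rot": [0,0,0],"slide": [0.015,-0.005,-0.047],"gripper": -1},{"rot": [0,0,0],"slide": [0.015,-0.0035,-0.054],"gripper": -1},{"rot": [0,0,0],"slide": [0.015,-0.0035,-0.054],"gripper": -1}]'

```text
time: 3.12
position: [0.5258, -0.0534, 0.1062]
tcp_rot: [-0.536, -0.459, 0.537, -0.463]
wrist_force: [1.0, -4.7, 2.8]
width: -0.0
```

Request:
send_rows --moves '[{"rot": [0,0,0],"slide": [0,0.0035,-0.007],"gripper": -1},{"rot": [0,0,0],"slide": [0,0.0075,-0.0135],"gripper": -1},{"rot": [0,0,0],"slide": [0,0.0115,-0.0175],"gripper": -1},{"rot": [0,0,0],"slide": [0,0.0155,-0.0215],"gripper": -1},{"rot": [0,0,0],"slide": [0,0.0195,-0.025],"gripper": -1},{"rot": [0,0,0],"slide": [0,0.0245,-0.028],"gripper": -1},{"rot": [0,0,0],"slide": [0,0.0295,-0.0305],"gripper": -1},{"rot": [0,0,0],"slide": [0,0.0295,-0.0305],"gripper": -1}]'

```text
time: 3.78
position: [0.5588, -0.0264, 0.1044]
tcp_rot: [-0.536, -0.461, 0.537, -0.461]
wrist_force: [-2.1, -0.8, -0.1]
width: -0.0
```

```bash
python3 - <<'E'
from h import *
w=snap("wrist","w2"); s=manip.read_state(); print(s["position"],s["wrist_force"])
c=snap("top","t2"); cv2.imwrite("pics/t2c.png",np.vstack([w["color"][:,:,::-1],cv2.resize(c["color"][160:240,270:430,::-1],(400,200),interpolation=cv2.INTER_CUBIC)[:, :].repeat(1,0) if 0 else np.hstack([cv2.resize(c["color"][160:240,270:430,::-1],(400,200),interpolation=cv2.INTER_CUBIC),np.zeros((200,240,3),np.uint8)])]))
E
```

```text
[ 0.55879292 -0.02635556  0.10447742] [-1.09732292 -0.45841412 -0.5182823 ]
```

View pics/t2c.png

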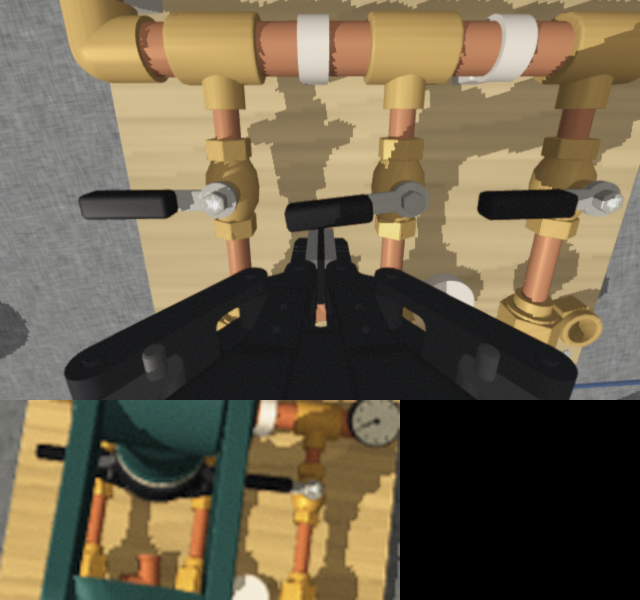

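The wrist view shows the lever running from stem (412,200) to end (288,216), about 7° short of square. The neighbouring levers haven't moved. I'll push a little further.

Request:
send_rows --moves '[{"rot": [0,0,0],"slide": [0,0.0025,-0.0005],"gripper": -1},{"rot": [0,0,0],"slide": [0,0.005,-0.001],"gripper": -1},{"rot": [0,0,0],"slide": [0,0.006,-0.001],"gripper": -1},{"rot": [0,0,0],"slide": [0,0.006,-0.001],"gripper": -1},{"rot": [0,0,0],"slide": [0,0.006,-0.001],"gripper": -1}]'

```text
time: 4.3
position: [0.5643, -0.0264, 0.1048]
tcp_rot: [-0.536, -0.461, 0.536, -0.461]
wrist_force: [-2.2, 2.9, -1.1]
width: 0.0002
```

```bash
cat > ang.py <<'E'
from h import *
import sys
w=snap("wrist",sys.argv[1]); s=manip.read_state(); print(s["position"],s["wrist_force"].round(1))
im=w["color"]; g=(im.max(2)<50).astype(np.uint8); g[235:]=0
n,l,st,ce=cv2.connectedComponentsWithStats(g)
for i in range(1,n):
    if st[i,4]>600:
        ys,xs=np.where(l==i); P=np.array([onz(w,x,y,.094)[:2] for x,y in zip(xs,ys)])
        (a,b),_,_=[*cv2.minAreaRect((P*1000).astype(np.float32))]
        v=cv2.fitLine((P*1000).astype(np.float32),cv2.DIST_L2,0,.01,.01).ravel(); v=v*np.sign(v[1])
        print(st[i],a,b,"deg from +y",np.degrees(np.arctan2(v[0],v[1])))
E
python3 ang.py w3
```

```text
[ 0.56430295 -0.0265409   0.10480815] [-3.1  2.9 -1. ]
[ 478  199   98   30 2517] 568.2061157226562 -135.4154052734375 deg from +y 8.855673
[ 85 200  96  27 930] 599.1214599609375 65.27923583984375 deg from +y 14.880207
[ 287  200   87   35 2369] 581.5020141601562 -34.817291259765625 deg from +y 6.6817937
```

View pics/w3.png

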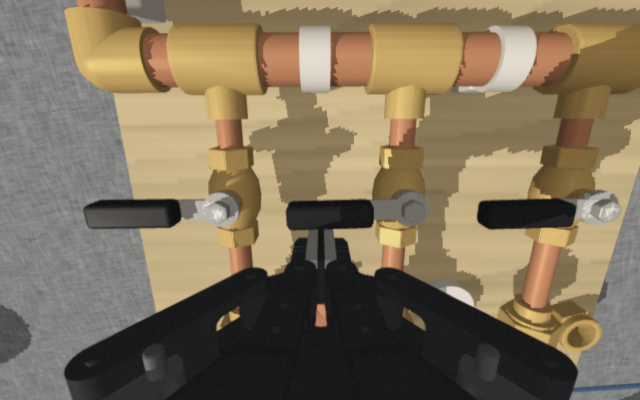

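The lever from (412,207) to (288,215) is about 2° from square. I'll nudge it another 2 mm.

Request:
send_rows --moves '[{"rot": [0,0,0],"slide": [0,0.001,0],"gripper": -1},{"rot": [0,0,0],"slide": [0,0.002,0],"gripper": -1},{"rot": [0,0,0],"slide": [0,0.002,0],"gripper": -1},{"rot": [0,0,0],"slide": [0,0.002,0],"gripper": -1},{"rot": [0,0,0],"slide": [0,0.002,0],"gripper": -1}]'

```text
time: 4.77
position: [0.5663, -0.0267, 0.1049]
tcp_rot: [-0.536, -0.461, 0.536, -0.461]
wrist_force: [-3.4, 4.7, -1.0]
width: -0.0002
```

```bash
python3 ang.py w4
```

```text
[ 0.56627393 -0.02677257  0.10492103] [-2.7  3.6 -2. ]
[ 287  201   87   34 2367] 583.211181640625 -35.06260681152344 deg from +y 9.072011
[ 86 203  96  27 939] 599.4039306640625 65.1859130859375 deg from +y 14.566811
[ 477  202   97   30 2510] 568.32421875 -135.45822143554688 deg from +y 8.902943
```

The lever now reads 9.1° against 8.9° for its shut neighbour, so it is square. I'll back off, rise, and go over the nut.

Request:
send_rows --moves '[{"rot": [0,0,0],"slide": [0,-0.008,0],"gripper": -1},{"rot": [0,0,0],"slide": [0,-0.018,0],"gripper": -1},{"rot": [0,0,0],"slide": [-0.025,-0.02,0],"gripper": -1},{"rot": [0,0,0],"slide": [-0.05,-0.02,0],"gripper": -1},{"rot": [0,0,0],"slide": [-0.05,-0.04,0.015],"gripper": -1},{"rot": [0,0,0],"slide": [-0.05,-0.06,0.03],"gripper": -1},{"rot": [0,0,0],"slide": [-0.05,-0.08,0.045],"gripper": -1},{"rot": [0,0,0],"slide": [-0.05,-0.0895,0.0505],"gripper": -1},{"rot": [0,0,0],"slide": [-0.035,-0.0895,0.0505],"gripper": -1},{"rot": [0,0,0],"slide": [-0.022,-0.0895,0.0505],"gripper": -1},{"rot": [0,0,0],"slide": [-0.012,-0.0895,0.0505],"gripper": -1},{"rot": [0,0,0],"slide": [-0.012,-0.0895,0.0505],"gripper": -1},{"rot": [0,0,0],"slide": [-0.012,-0.0895,0.0505],"gripper": -1}]'

```text
time: 5.9
position: [0.4704, -0.0639, 0.117]
tcp_rot: [-0.536, -0.46, 0.537, -0.461]
wrist_force: [0.0, 0.5, 0.7]
width: 0.0002
```

```bash
python3 ang.py w5; python3 - <<'E'
from h import *
s=snap("side","s5"); w=cv2.imread("pics/w5.png")
a=cv2.resize(s["color"][150:250,260:400,::-1],(640,457),interpolation=cv2.INTER_CUBIC)[:400]
cv2.imwrite("pics/f.png",cv2.resize(np.vstack([w,a]),(480,600)))
E
```

```text
[ 0.47091964 -0.0639961   0.11765452] [ 0.1  0.8 -0.1]
[ 175   18   99   35 3211] 581.5670776367188 -35.91098403930664 deg from +y 9.812451
[ 391   20  100   36 3190] 565.1172485351562 -136.96493530273438 deg from +y 6.089138
[   0   22   70   35 2167] 594.2794799804688 56.00174331665039 deg from +y 7.514968
```

View pics/f.png

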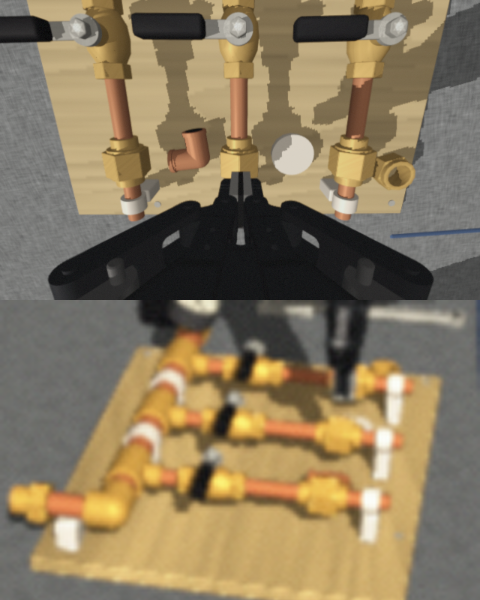

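All three levers stand square, the tip is over the middle nut with clear air below it, and the bystanders are where they were. I'll hold this pose.

Request:
send_rows --moves '[{"gripper": -1,"rot": [0,0,0],"slide": [0,0,0]},{"gripper": -1,"rot": [0,0,0],"slide": [0,0,0]},{"gripper": -1,"rot": [0,0,0],"slide": [0,0,0]},{"gripper": -1,"rot": [0,0,0],"slide": [0,0,0]},{"gripper": -1,"rot": [0,0,0],"slide": [0,0,0]},{"gripper": -1,"rot": [0,0,0],"slide": [0,0,0]},{"gripper": -1,"rot": [0,0,0],"slide": [0,0,0]},{"gripper": -1,"rot": [0,0,0],"slide": [0,0,0]},{"gripper": -1,"rot": [0,0,0],"slide": [0,0,0]},{"gripper": -1,"rot": [0,0,0],"slide": [0,0,0]},{"gripper": -1,"rot": [0,0,0],"slide": [0,0,0]},{"gripper": -1,"rot": [0,0,0],"slide": [0,0,0]},{"gripper": -1,"rot": [0,0,0],"slide": [0,0,0]},{"gripper": -1,"rot": [0,0,0],"slide": [0,0,0]},{"gripper": -1,"rot": [0,0,0],"slide": [0,0,0]},{"gripper": -1,"rot": [0,0,0],"slide": [0,0,0]}]'

```text
time: 7.33
position: [0.4705, -0.064, 0.1172]
tcp_rot: [-0.536, -0.46, 0.537, -0.461]
wrist_force: [-0.0, -0.3, 0.4]
width: -0.0001
```

Request:
send_rows --moves '[{"gripper": -1,"rot": [0,0,0],"slide": [0,0,0]},{"gripper": -1,"rot": [0,0,0],"slide": [0,0,0]},{"gripper": -1,"rot": [0,0,0],"slide": [0,0,0]},{"gripper": -1,"rot": [0,0,0],"slide": [0,0,0]},{"gripper": -1,"rot": [0,0,0],"slide": [0,0,0]},{"gripper": -1,"rot": [0,0,0],"slide": [0,0,0]},{"gripper": -1,"rot": [0,0,0],"slide": [0,0,0]},{"gripper": -1,"rot": [0,0,0],"slide": [0,0,0]},{"gripper": -1,"rot": [0,0,0],"slide": [0,0,0]},{"gripper": -1,"rot": [0,0,0],"slide": [0,0,0]},{"gripper": -1,"rot": [0,0,0],"slide": [0,0,0]},{"gripper": -1,"rot": [0,0,0],"slide": [0,0,0]}]'

```text
time: 8.33
position: [0.4705, -0.064, 0.1172]
tcp_rot: [-0.536, -0.46, 0.537, -0.461]
wrist_force: [1.3, 0.2, -0.6]
width: -0.0003
```

```bash
python3 -c "
from plant import manip
s=manip.read_state();print(s['time'],s['position'],s['wrist_force']);print(manip.hand_in())"
```

```text
8.3333 [ 0.47048427 -0.06396085  0.11721308] [ 1.33517008  0.22340179 -0.56149364]
the job is handed in; nothing more can be done
None
```

The middle branch's valve was the open one. I pushed its lever shut with the closed fingertips, reading about 6 N at the wrist, then pointed at that branch's union nut for over 2 s. I handed the job in still pointing, at 8.3 s.

- **Lever:** just before I let go, it lay within about 0.2° of the right-hand shut lever.
- **Later angle check:** from over the nut, the fitted angles for the three levers spread over 6.1–9.8°. The view was oblique and cut off the left lever, so I put this down to the edge of the picture. By eye all three looked square.
- **Pointing:** the grasp point was about 1 mm from the nut's measured middle. The fingertips were about 23 mm above its top, nearer a finger and a half than one. The wrist force was only sensor noise, so there was no sign of touching the nut.
- **Everything else:** the items on the board looked undisturbed in the last pictures. I did not check the items on the tarpaulin again, but the arm stayed clear of them.

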